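# Right lids on the storage jars

## Task

The wooden lids of the three white storage jars are mixed up: each lies on a jar that it does not fit. Put every lid on its own jar, round on round, square on square, oblong on oblong, so that its plug is down inside the mouth and its cover lies flat on the rim; a lid can wait on the clear end of the glass board. Leave the jars, the mug and the salt shaker standing where they are.

Things in the scene. Friction and masses are not known exactly. Their poses are not given: they have to be found in the camera images.
- lid_round_pull (a point): The round wooden lid: a round cover, 108 mm across, a plug below it 90 mm across, 12 mm high, chamfered; cover 10 mm thick; on it a bar pull 56 mm long (lid's x axis), 16 mm thick (y), 28 mm high. Point: centre of the pull, 14 mm above the cover, 36 mm above the plug's foot. Starts on the square jar, plug on the rim. Seated in its own jar (3 mm play a side) it is 24 mm above the rim. 0.13 kg
- lid_square_pull (a point): The square wooden lid: a square cover, 82 mm a side, a plug below it 64 mm a side, 12 mm high, chamfered; cover 10 mm thick; on it a bar pull 56 mm long (lid's x axis), 16 mm thick (y), 28 mm high. Point: centre of the pull, 14 mm above the cover, 36 mm above the plug's foot. Starts on the oblong jar, plug on the rim. Seated in its own jar (3 mm play a side) it is 24 mm above the rim. 0.13 kg
- lid_oblong_pull (a point): The oblong wooden lid: a cover 134 x 56 mm, long along x, a plug below it 116 x 38 mm, 12 mm high, chamfered; cover 10 mm thick; on it a bar pull 56 mm long (lid's x axis), 16 mm thick (y), 28 mm high. Point: centre of the pull, 14 mm above the cover, 36 mm above the plug's foot. Starts on the round jar, plug on the rim. Seated in its own jar (3 mm play a side) it is 24 mm above the rim. 0.13 kg
- jar_round_mouth (a point): The round white ceramic storage jar, open at the top: 110 mm across outside, mouth 96 mm across, 120 mm high, walls 7 mm, empty, about 0.85 kg, standing loose on the worktop. The point is the centre of its mouth, level with the top of the rim; z up.
- jar_square_mouth (a point): The square white ceramic storage jar, open at the top: 84 mm a side outside, mouth 70 mm a side, corners rounded; its x and y axes run along its sides, 100 mm high, walls 7 mm, empty, about 0.85 kg, standing loose on the worktop. The point is the centre of its mouth, level with the top of the rim; z up.
- jar_oblong_mouth (a point): The oblong white ceramic storage jar, open at the top: 136 mm long by 58 mm wide outside, corners rounded, mouth 122 x 44 mm; its x axis runs along its length, 85 mm high, walls 7 mm, empty, about 0.85 kg, standing loose on the worktop. The point is the centre of its mouth, level with the top of the rim; z up.
- board_clear (a point): The glass cutting board that lies flat at the left of the jars (290 x 410 mm, 9 mm thick, does not move). The point is on its upper face, in the middle of the clear end nearest the jars, where nothing stands within 80 mm: a free spot to set a lid down for the time being.
- mug_mid (a point): White spotted mug, cup 90 mm across, 120 mm with its handle, 93 mm high, standing at the right front. The point is the middle of its cup, half-way up. Leave it alone.
- mill_mid (a point): Small glass salt shaker with a grey top, 44 mm across, 90 mm high, standing behind the jars; the point is at its centre, half-way up. Leave it alone.
There are look-alikes about, which are no part of the job. What is shaped like the part that bears lid_square_pull but blue is not meant. What is shaped like the part that bears lid_oblong_pull but green is not meant.

How it is judged:
At the end, for the whole second after the job is handed in: Each lid is seated on the jar of its own shape: the pull's centre is 18 to 27 mm above the rim (fully seated 24 mm, unseated about 36 mm), within 8 mm of the middle of the mouth, lid and jar level to 0.06 rad, the jars standing on the worktop; lids and jars at rest, with the robot clear of them (z of lid_round_pull in the frame of jar_round_mouth between 0.018 and 0.027 m and horizontal distance between lid_round_pull and jar_round_mouth below 0.008 m and angle between each of lid_round_pull, jar_round_mouth, lid_square_pull, jar_square_mouth, lid_oblong_pull, jar_oblong_mouth's own z axis and vertical below 0.06 rad and height (world z) of jar_round_mouth between 0.11 and 0.13 m and linear speed of each of lid_round, jar_round, lid_square, jar_square, lid_oblong, jar_oblong below 0.02 m/s and z of lid_square_pull in the frame of jar_square_mouth between 0.018 and 0.027 m and horizontal distance between lid_square_pull and jar_square_mouth below 0.008 m and height (world z) of jar_square_mouth between 0.09 and 0.11 m and z of lid_oblong_pull in the frame of jar_oblong_mouth between 0.018 and 0.027 m and horizontal distance between lid_oblong_pull and jar_oblong_mouth below 0.008 m and height (world z) of jar_oblong_mouth between 0.075 and 0.095 m); the robot touches nothing.
It fails at once if a jar is shifted more than 40 mm or knocked over (distance of any of jar_round_mouth, jar_square_mouth, jar_oblong_mouth from where it was at the start of the episode above 0.04 m).
It fails at once if the mug or the salt shaker is shifted more than 30 mm or knocked over (distance of any of mug_mid, mill_mid from where it was at the start of the episode above 0.03 m).
It also fails if it takes over 112 s, if anything falls off the work surface, if the arm or the gripper's body presses on something with over 40 N, if the wrist force passes 120 N, or if a joint passes its speed limit or range.

## Robot

A 7-joint arm with a two-finger parallel gripper is mounted at the origin on a cart in front of the work surface, level with it; the furniture and walls round the work are solid. World frame = base frame: x ahead of the robot, y to its left, z up, the work surface at z = 0. Lengths are in m, angles in rad, forces in N, time in s.
With the tool pointing down it reaches from about 0.425 to 0.875 m from the base axis. Payload 4.7 kg.
Tool frame: the origin (TCP) lies midway between the tips of the shut fingers; the grasp point (between the pads) lies 19 mm behind it (ctrl.grip_point_offset is the distance from the TCP to the grasp point, in m); z points along the fingers, y is the line along which they close (so a half turn about z gives the same grasp; the last joint's range is limited). The gripper opens to 87 mm and grips with 3 to 60 N. Pads are 19 mm wide; open, the fingers measure 117 mm over their backs; the gripper's body (75 mm by 190 mm) begins 51 mm behind the grasp point.
Start: joints at [-1.134, 0.321, -0.07, 1.45, 0.023, 1.371, -0.057], TCP at [0.267, 0.593, 0.223] pointing down, gripper open.
Joint ranges: [-2.86, 2.86], [-0.3, 2.09], [-1.38, 1.24], [0.06, 2.45], [-1.56, 4.7], [0.09, 2.05], [-2.69, 2.69]. Speed limits (rad/s): [2.57, 2.57, 3.14, 3.14, 3.14, 3.14, 3.14].

## Interface

Orientations are given as a rotation vector (axis times angle).
In Python, from bench import ctrl gives the robot as it stands.
- The arm moves only by the tool move_arm, never from a script. Its argument "increments" is text: rows parted by semicolons, each of 7 numbers parted by spaces: the shift along the world's x, y, z in mm, then the turn, a rotation vector about the world's x, y, z in degrees, then the closure in counts, from 0 (fully open) to 255 (shut). A call has exactly 8 rows; each row shifts and turns the commanded pose from where the row before left it; what a row does not reach is not made up. A row lasts 1/12 s, in which the tool goes at most 41.7 mm and 7.16 degrees, less where a joint would pass 70% of its speed; a pose out of reach is approached as far as the arm can. A call with a gripper value outside its range is refused whole. The fingers move at their own pace and stop on an object; "grip_force" is the grip in N (left out, the last holds). Time passes only in rows, so rows that do not move let the fingers close, or fill a call up. It gives the time, the measured TCP pose, the force, the opening and the grip force at its end, in the units of the state.
- ctrl.get_state(): the state, without advancing time (a new reading comes with each control period).
- ctrl.get_image(name): name is "scene" or "top" or "wrist"; returns a dict with "frame" (400x640x3 uint8, red, green, blue), "depth" (400x640 float32, m along the optical axis (not along the pixel's ray), 0 where there is no reading), "fx", "fy", "cx", "cy" (pixels), "position" and "orientation" of the camera in the world. Camera axes: x right, y down, z forward; pixel columns grow to the right and rows downward; lengths in m; the calibration is good to about 2 mm. A picture is of the moment at which its call begins.
- ctrl.close_job(): hands the job in; it is judged then, once.
Trained networks look in a picture, given as the dict that the camera call returned (one of the last four; its "shot" number tells which), for a name from the list of things; names that differ only in an ending like _2 or _b are one class to them, and where a whole thing is asked for, a point or a joint stands for the part that bears it (a point fixed in the world has none). Each returns a list of dicts, best first, with "score" (0 to 1); they miss things now and then, are a little off and sometimes report something else, mostly with a low value. They report only what shows in the picture. A call takes as long as a camera call. They do not tell look-alikes from the thing itself.
- ctrl.find_in(target, picture): "centre" ([x, y, z] in m, in world coordinates, good to about 4 mm: the middle of the surface that is visible of it).
- ctrl.silhouettes(target, picture): "region" (400x640 bool, what is visible of it).
The state is a dict: "time": time; "joint_positions": joint angles; "qd": joint speeds; "joint_torque": joint torques, N m; "position": TCP position; "tool_rot": TCP orientation; "ft_force": force on the tool from outside, world axes, zero at the start; "torque": the same for the moment, N m; "grip_width": opening from 0.0 (shut) to 1.0 (fully open); "grip_force": force on a finger pad.
Only numpy, scipy, OpenCV 4.12 (cv2) and the standard library are available. Lean on these libraries where they do the work, as an engineer would, in place of code of your own. Each camera call takes 0.05 s, during which the arm holds its last target. There are 200 camera calls.

## Working session

There is one attempt and no reset: what is moved stays moved. The work goes in short steps, Python scripts to look and compute and a tool call to move; the robot and the scene stay as the last step left them, time stands still between calls to the robot, and variables do not carry over. Pictures are saved under pics/ and viewed, at most 14 in all, crops included, and the job is handed in when it is done.

Besides the shell and the picture viewer there is one more tool, called after ">>>" as name(argument=value, ...) on one line, values as JSON. move_arm: Moves the arm, as the interface text tells. Its arguments: {"type":"object","properties":{"increments":{"type":"string"},"grip_force":{"type":"number"}},"required":["increments"]}

```bash
ls; mkdir -p pics
cat > h.py <<'E'
from bench import ctrl
import numpy as np, cv2
from scipy.spatial.transform import Rotation as R
def rot(p):
    o=np.array(p["orientation"]); 
    return o if o.shape==(3,3) else R.from_rotvec(o).as_matrix() if o.size==3 else R.from_quat(o).as_matrix()
def cloud(p):
    d=p["depth"]; v,u=np.mgrid[:400,:640]
    c=np.stack([(u-p["cx"])/p["fx"]*d,(v-p["cy"])/p["fy"]*d,d],-1)
    w=c@rot(p).T+np.array(p["position"]); w[d==0]=np.nan
    return w
def save(p,n): cv2.imwrite(f"pics/{n}.png",p["frame"][:,:,::-1])
E
python3 - <<'E'
from h import *
for n in ["top","scene"]:
    p=ctrl.get_image(n); save(p,n+"0"); print(n,p["position"],p["orientation"],p["fx"])
    for t in ["lid_round_pull","lid_square_pull","lid_oblong_pull","jar_round_mouth","jar_square_mouth","jar_oblong_mouth","board_clear","mug_mid","mill_mid"]:
        print(t,[(np.round(r["centre"],3).tolist(),round(r["score"],2)) for r in ctrl.find_in(t,p)][:4])
print(ctrl.get_state())
E
```

```text
pics
top [0.42423561 0.06262051 1.2032444 ] [-2.15087572  2.17571068 -0.13236935] 423.9546959440914
lid_round_pull [([0.591, -0.125, 0.122], 0.7), ([0.432, -0.24, 0.039], 0.54)]
lid_square_pull [([0.444, 0.027, 0.107], 0.7), ([0.342, -0.112, 0.021], 0.69)]
lid_oblong_pull [([0.752, 0.366, 0.023], 0.68), ([0.63, 0.132, 0.142], 0.59)]
jar_round_mouth [([0.61, 0.129, 0.079], 0.74)]
jar_square_mouth [([0.487, 0.017, 0.053], 0.71), ([0.565, -0.093, 0.044], 0.65)]
jar_oblong_mouth [([0.485, 0.019, 0.052], 0.6)]
board_clear [([0.495, 0.501, 0.011], 0.67)]
mug_mid [([0.429, -0.243, 0.036], 0.89), ([0.446, 0.025, 0.106], 0.28)]
mill_mid [([0.77, 0.011, 0.074], 0.8)]
scene [0.04559624 0.83721002 1.17957488] [-0.78711219  2.64746486 -0.97552115] 511.8415353290546
lid_round_pull [([0.585, -0.112, 0.12], 0.92)]
lid_square_pull [([0.46, 0.029, 0.111], 0.74)]
lid_oblong_pull [([0.629, 0.145, 0.141], 0.86), ([0.742, 0.379, 0.022], 0.81)]
jar_round_mouth [([0.606, 0.162, 0.07], 0.68)]
jar_square_mouth [([0.575, -0.086, 0.06], 0.96)]
jar_oblong_mouth [([0.504, 0.054, 0.073], 0.75)]
board_clear [([0.55
[... 163 characters left out ...]
)]
{'time': 1.0, 'joint_positions': array([-1.13388614,  0.32101718, -0.07009707,  1.45047514,  0.0226064 ,
        1.37081927, -0.05690951]), 'qd': array([-0.00118931,  0.00115132,  0.00059301,  0.00037219,  0.00049131,
       -0.0004703 , -0.00158729]), 'joint_torque': array([ 2.09976033e-04, -4.91121912e+01, -4.02220460e-01, -3.12782729e+01,
       -6.35957066e-02,  3.38028045e-02,  2.07110719e-05]), 'position': array([0.26674765, 0.59277059, 0.22258784]), 'tool_rot': array([6.59187825e-01, 3.07159134e+00, 8.93057624e-05]), 'ft_force': array([0.53693109, 0.02726568, 0.23649341]), 'torque': array([ 0.00893494,  0.00866277, -0.02280487]), 'grip_force': 0.0, 'grip_width': 0.9970840963423524}
```

View pics/top0.png

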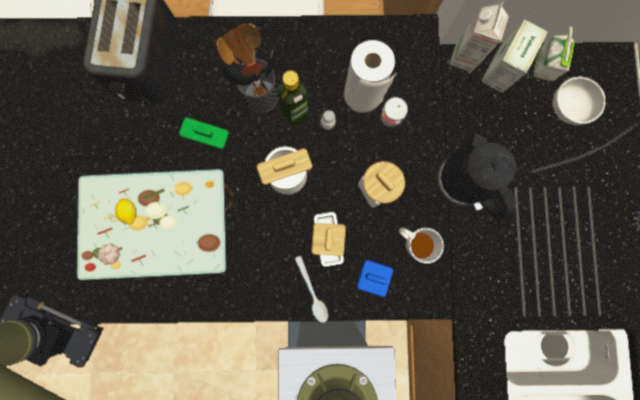

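View pics/scene0.png

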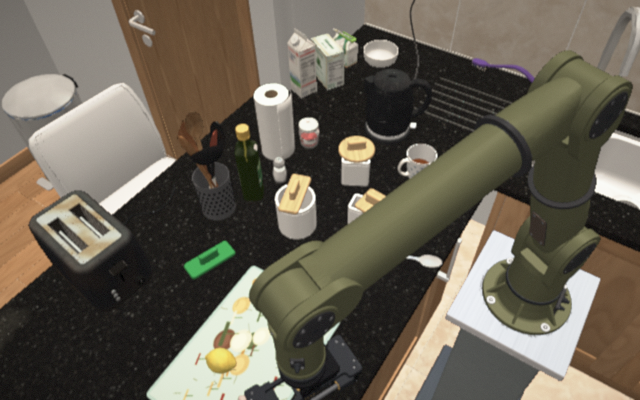

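```bash
cat > m.py <<'E'
from h import *
def rect(P):
    (c,s,a)=cv2.minAreaRect(np.float32(P[:,:2]*1000)); 
    if s[0]<s[1]: s=s[::-1]; a+=90
    return np.round(c,1).tolist(),np.round(s,1).tolist(),round((a+90)%180-90,1)
def pts(W,F,c,r,z0,z1,wood):
    f=F.astype(int); sat=f.max(-1)-f.min(-1)
    m=(np.hypot(W[...,0]-c[0],W[...,1]-c[1])<r)&(W[...,2]>z0)&(W[...,2]<z1)
    m&= (sat>45)&(f[...,0]>f[...,2]+40) if wood else (sat<40)&(f.min(-1)>100)
    m=cv2.erode(m.astype(np.uint8),np.ones((2,2)))>0
    return W[m]
E
python3 - <<'E'
from m import *
p=ctrl.get_image("top"); W=cloud(p); F=p["frame"]
for n,c,h in [("oblong",(.63,.132),.12),("square",(.45,.027),.085),("round",(.59,-.12),.1)]:
    P=pts(W,F,c,.09,h+.014,h+.03,1); 
    if len(P)>5: print(n,"cover",len(P),rect(P),np.median(P[:,2]))
    P=pts(W,F,c,.09,h+.036,h+.06,1); 
    if len(P)>5: print(n,"pull",len(P),rect(P),np.median(P[:,2]),P[:,:2].mean(0))
    P=pts(W,F,c,.11,h-.008,h+.008,0)
    if len(P)>5: print(n,"rim",len(P),rect(P),cv2.minEnclosingCircle(np.float32(P[:,:2]*1000)),np.median(P[:,2]))
    np.save(n+".npy",P)
# obstacles map: max height in region, coarse
b=W[200:275,80:225].reshape(-1,3); print("board z pctl",np.nanpercentile(b[:,2],[5,50,95,99]))
for u,v in [(78,175),(225,170),(225,273),(80,278),(208,243),(205,200),(190,220),(293,95),(291,78),(370,80),(394,110),(330,118),(420,243)]: print((u,v),np.round(W[v,u],3))
cv2.imwrite("pics/crop.png",cv2.resize(F[110:290,170:450,::-1],None,fx=2.8,fy=2.8,interpolation=2))
E
```

```text
oblong cover 818 ([631.3, 129.1], [130.2, 53.2], -71.8) 0.14238166234030336
oblong pull 116 ([631.1, 129.0], [51.9, 12.3], -72.7) 0.16934289211741238 [0.63025258 0.12903282]
oblong rim 134 ([630.1, 130.9], [105.1, 87.1], 24.8) ((631.745849609375, 127.96351623535156), 53.508689880371094) 0.1202199578850407
square cover 755 ([446.3, 18.2], [79.5, 78.2], 86.2) 0.10749466407000385
square pull 103 ([446.6, 18.0], [50.5, 13.1], -5.5) 0.1348994809520132 [0.44588663 0.01818366]
square rim 96 ([446.7, 17.0], [132.2, 54.5], 9.0) ((446.8382263183594, 16.717987060546875), 68.98583221435547) 0.08526331970831957
round cover 1064 ([590.3, -127.2], [103.0, 101.9], -45.6) 0.12249558944596262
round pull 109 ([589.9, -126.4], [50.0, 14.6], 40.2) 0.1499959688708088 [ 0.58946986 -0.12581413]
board z pctl [0.00589969 0.0099087  0.04575314 0.06122853]
(78, 175) [0.641 0.73  0.001]
(225, 170) [ 0.651  0.309 -0.   ]
(225, 273) [0.358 0.305 0.   ]
(80, 278) [0.35  0.705 0.008]
(208, 243) [0.442 0.352 0.01 ]
(205, 200) [0.564 0.363 0.007]
(190, 220) [0.507 0.403 0.011]
(293, 95) [0.794 0.104 0.21 ]
(291, 78) [0.812 0.105 0.27 ]
(370, 80) [ 0.823 -0.082  0.228]
(394, 110) [ 0.797 -0.167  0.08 ]
(330, 118) [0.773 0.009 0.091]
(420, 243) [ 0.435 -0.234  0.039]
```

View pics/crop.png

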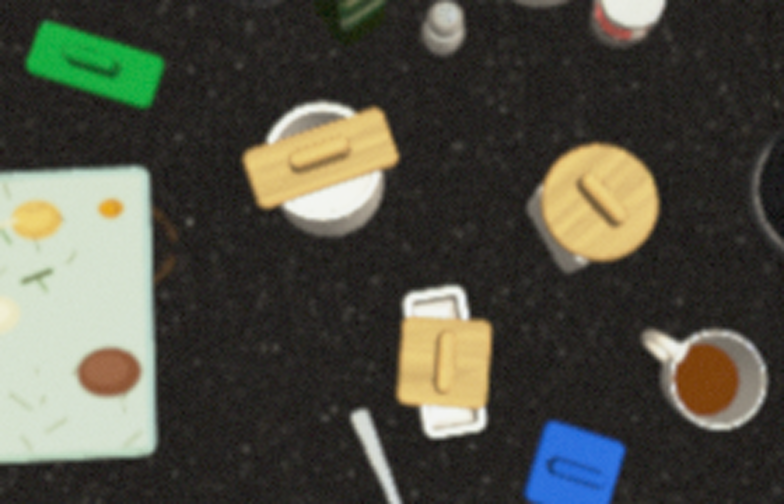

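>>> move_arm(increments="22.75 -29 0 0 0 -3 0;22.75 -29 0 0 0 -3 0;22.75 -29 0 0 0 -3 0;22.75 -29 0 0 0 -3 0;22.75 -29 0 0 0 -3 0;22.75 -29 0 0 0 -3 0;22.75 -29 0 0 0 -3 0;22.75 -29 0 0 0 -3 0", grip_force=35)

```text
time: 1.72
position: [0.4496, 0.3592, 0.2229]
tool_rot: [1.287, 2.866, 0.001]
ft_force: [0.8, -0.1, -0.2]
grip_width: 1.003
grip_force: 0.0
```

>>> move_arm(increments="22.75 -29 0 0 0 -3 0;22.75 -29 0 0 0 -3 0;22.75 -29 0 0 0 -3 0;22.75 -29 0 0 0 -3 0;22.75 -29 0 0 0 -3 0;22.75 -29 0 0 0 -3 0;22.75 -29 0 0 0 -3 0;0 0 0 0 0 0 0")

```text
time: 2.38
position: [0.6123, 0.1477, 0.2228]
tool_rot: [1.799, 2.568, -0.004]
ft_force: [-0.2, -1.2, 0.2]
grip_width: 1.005
grip_force: 0.0
```

```bash
cat > w.py <<'E'
from m import *
import sys
# usage: w.py cx cy h [name]  wrist measurement of lid on surface h
c=(float(sys.argv[1]),float(sys.argv[2])); h=float(sys.argv[3]); cam=sys.argv[4]
p=ctrl.get_image(cam); W=cloud(p); F=p["frame"]; s=ctrl.get_state()
for nm,a,b,wd in [("cover",.014,.03,1),("pull",.036,.06,1),("rim",-.008,.008,0)]:
    P=pts(W,F,c,.1,h+a,h+b,wd)
    if len(P)>5: print(nm,len(P),rect(P),round(np.median(P[:,2]),4), [np.round(q,1).tolist() for q in cv2.minEnclosingCircle(np.float32(P[:,:2]*1000))])
m=R.from_rotvec(s["tool_rot"]).as_matrix(); print(s["time"],np.round(s["position"]*1000,1),"psi",np.degrees(np.arctan2(m[1,1],m[0,1])).round(2),"tilt",np.degrees(np.arccos(-m[2,2])).round(2),s["ft_force"].round(1))
if len(sys.argv)>5: save(p,sys.argv[5])
E
python3 w.py .631 .129 .12 wrist w0
```

```text
cover 5322 ([633.2, 131.7], [132.7, 55.1], -71.7) 0.1416 [[633.2, 132.2], 68.7]
pull 995 ([631.8, 135.1], [47.9, 15.3], -71.7) 0.169 [[632.2, 134.7], 24.5]
rim 1220 ([633.3, 132.5], [108.0, 88.8], 19.8) 0.1194 [[633.9, 131.4], 54.6]
2.4333 [610.2 151.9 222.6] psi 20.27 tilt 0.18 [ 0.3 -0.1  0.3]
```

View pics/w0.png

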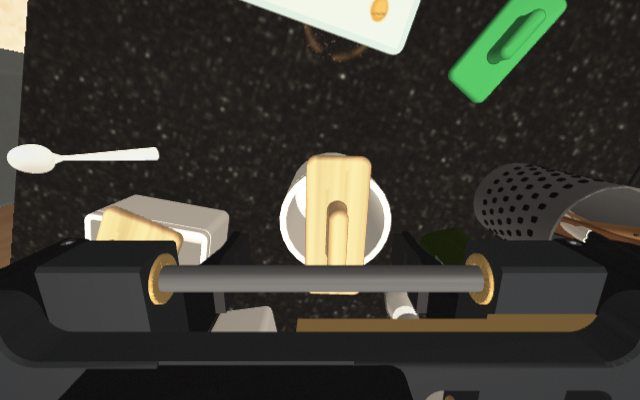

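>>> move_arm(increments="8 -10 0 0 0 -0.9 0;8 -10 0 0 0 -0.9 0;8 -8 0 0 0 -0.8 0;0 0 0 0 0 0 0;0 0 0 0 0 0 0;0 0 0 0 0 0 0;0 0 0 0 0 0 0;0 0 0 0 0 0 0")

```text
time: 3.1
position: [0.6316, 0.1307, 0.2226]
tool_rot: [-1.841, -2.545, -0.0]
ft_force: [0.4, -0.6, -0.6]
grip_width: 0.999
grip_force: 0.0
```

```bash
python3 w.py .631 .129 .12 wrist; python3 w.py .631 .129 .12 top w1
```

```text
cover 6845 ([631.9, 135.7], [123.2, 54.9], -71.8) 0.1416 [[634.0, 135.7], 65.9]
pull 1155 ([633.1, 131.8], [54.9, 14.9], -71.1) 0.1692 [[632.9, 131.7], 27.5]
rim 1291 ([634.0, 130.7], [108.6, 87.3], 19.0) 0.1194 [[633.9, 131.0], 54.5]
3.15 [631.7 130.6 222.6] psi 18.25 tilt 0.02 [-0.1  0.5 -0.5]
cover 110 ([649.3, 72.8], [52.0, 16.6], 10.7) 0.1424 [[648.5, 77.2], 26.0]
3.2 [631.7 130.4 222.7] psi 18.23 tilt 0.01 [ 0.3  0.5 -0.5]
```

>>> move_arm(increments="0 0 -16 0 0 0 0;0 0 -16 0 0 0 0;0 0 -16 0 0 0 0;0 0 -14 0 0 0 0;0 0 -10 0 0 0 0;0 0 -5 0 0 0 0;0 0 0 0 0 0 0;0 0 0 0 0 0 255", grip_force=40)

```text
time: 3.87
position: [0.6322, 0.1299, 0.146]
tool_rot: [1.842, 2.544, 0.001]
ft_force: [-0.5, -0.0, 0.1]
grip_width: 0.972
grip_force: 0.0
```

>>> move_arm(increments="0 0 0 0 0 0 255;0 0 0 0 0 0 255;0 0 0 0 0 0 255;0 0 0 0 0 0 255;0 0 0 0 0 0 255;0 0 0 0 0 0 255;0 0 0 0 0 0 255;0 0 0 0 0 0 255")

```text
time: 4.53
position: [0.632, 0.1298, 0.1456]
tool_rot: [1.843, 2.544, -0.0]
ft_force: [-0.0, -0.2, -0.5]
grip_width: 0.404
grip_force: 0.0
```

>>> move_arm(increments="0 0 0 0 0 0 255;0 0 0 0 0 0 255;0 0 0 0 0 0 255;0 0 0 0 0 0 255;0 0 0 0 0 0 255;0 0 10 0 0 0 255;0 0 20 0 0 0 255;0 0 20 0 0 0 255")

```text
time: 5.2
position: [0.631, 0.1296, 0.1955]
tool_rot: [-1.842, -2.543, 0.004]
ft_force: [0.3, 0.5, -0.9]
grip_width: 0.18
grip_force: 40.0
```

>>> move_arm(increments="-16.5 32.5 0 0 0 0 255;-16.5 32.5 0 0 0 0 255;-16.5 32.5 0 0 0 0 255;-16.5 32.5 0 0 0 0 255;-16.5 32.5 0 0 0 0 255;-16.5 32.5 -30 0 0 0 255;-16.5 32.5 -30 0 0 0 255;-16.5 32.5 -35 0 0 0 255")

```text
time: 5.87
position: [0.5061, 0.3788, 0.1145]
tool_rot: [1.841, 2.545, 0.004]
ft_force: [0.1, 0.2, -2.4]
grip_width: 0.181
grip_force: 40.0
```

>>> move_arm(increments="0 0 -30 0 0 0 255;0 0 -20 0 0 0 255;0 0 -8 0 0 0 255;0 0 -4 0 0 0 255;0 0 -3 0 0 0 255;0 0 0 0 0 0 255;0 0 0 0 0 0 255;0 0 0 0 0 0 255")

```text
time: 6.53
position: [0.5078, 0.3768, 0.0504]
tool_rot: [1.843, 2.543, 0.004]
ft_force: [0.1, -0.0, -1.1]
grip_width: 0.181
grip_force: 40.0
```

>>> move_arm(increments="0 5 -6 0 0 0 255;0 0 -5 0 0 0 255;0 0 -3 0 0 0 255;0 0 -2 0 0 0 255;0 0 0 0 0 0 255;0 0 0 0 0 0 255;0 0 0 0 0 0 255;0 0 0 0 0 0 255")

```text
time: 7.2
position: [0.5064, 0.3821, 0.0343]
tool_rot: [-1.841, -2.544, -0.001]
ft_force: [-2.7, -1.2, 9.5]
grip_width: 0.183
grip_force: 40.0
```

Contact made (about 10 N). Release and rise.

>>> move_arm(increments="0 0 0 0 0 0 150;0 0 0 0 0 0 150;0 0 0 0 0 0 150;0 0 0 0 0 0 150;0 0 10 0 0 0 0;0 0 30 0 0 0 0;0 0 35 0 0 0 0;0 0 35 0 0 0 0")

```text
time: 7.87
position: [0.5063, 0.3809, 0.1439]
tool_rot: [-1.843, -2.544, 0.002]
ft_force: [0.7, 0.2, 0.5]
grip_width: 0.627
grip_force: 0.0
```

>>> move_arm(increments="0 -35 35 0 0 0 0;0 -38 15 0 0 0 0;0 -38 10 0 0 0 0;0 -38 0 0 0 0 0;0 -38 0 0 0 0 0;0 -38 0 0 0 -5 0;0 -38 0 0 0 -5 0;0 -38 0 0 0 -6 0")

```text
time: 8.53
position: [0.5065, 0.0841, 0.1981]
tool_rot: [2.184, 2.258, 0.002]
ft_force: [0.1, -0.7, 0.8]
grip_width: 0.994
grip_force: 0.0
```

```bash
python3 w.py .631 .129 .12 top t2; python3 w.py .59 -.127 .1 top; python3 w.py .506 .382 .009 top
```

```text
rim 100 ([659.0, 132.3], [105.2, 51.2], -82.1) 0.1202 [[635.7, 129.1], 52.6]
8.5833 [507.   74.  198.4] psi 0.97 tilt 0.24 [-1.5 -6.3 -0.8]
cover 1049 ([589.7, -126.8], [102.8, 102.3], -45.4) 0.1226 [[590.5, -126.3], 52.4]
pull 106 ([589.7, -126.3], [50.1, 13.6], 40.7) 0.1497 [[590.2, -126.8], 25.1]
8.6333 [507.3  77.8 198.4] psi 1.4 tilt 0.14 [-1.2 -0.3 -0.5]
cover 699 ([504.5, 380.0], [131.0, 52.0], -71.2) 0.0313 [[504.1, 380.0], 67.6]
pull 95 ([504.7, 379.2], [50.6, 12.1], -72.9) 0.058 [[505.0, 379.3], 25.4]
rim 1909 ([503.3, 393.4], [195.2, 170.1], 2.3) 0.0096 [[504.7, 381.7], 98.6]
8.6833 [507.2  82.  198.3] psi 1.77 tilt 0.09 [-0.1  0.5  1. ]
```

View pics/t2.png

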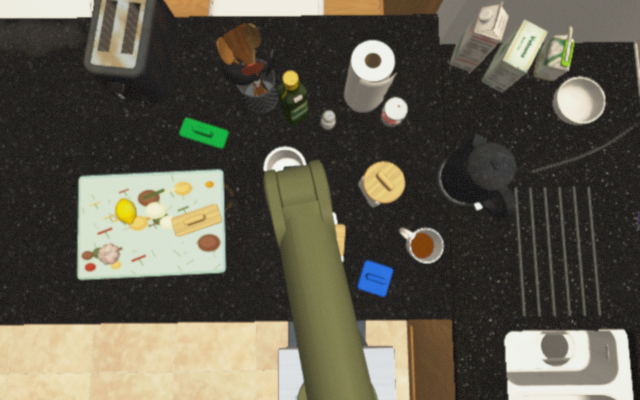

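>>> move_arm(increments="10 -26 0 0 0 -6.4 0;10 -26 0 0 0 -6.4 0;10 -26 0 0 0 -6.4 0;10 -26 0 0 0 -6.4 0;10 -26 0 0 0 -6.4 0;10 -26 0 0 0 -6.4 0;10 -26 0 0 0 -6.4 0;10 -20 0 0 0 -6.4 0")

```text
time: 9.35
position: [0.5876, -0.1168, 0.1977]
tool_rot: [2.945, 1.093, 0.001]
ft_force: [-0.3, 0.4, -0.5]
grip_width: 1.003
grip_force: 0.0
```

>>> move_arm(increments="0 0 0 0 0 0 0;0 0 0 0 0 0 0;0 0 0 0 0 0 0;0 0 0 0 0 0 0;0 0 0 0 0 0 0;0 0 0 0 0 0 0;0 0 0 0 0 0 0;0 0 0 0 0 0 0")

```text
time: 10.02
position: [0.5867, -0.1155, 0.1973]
tool_rot: [-2.942, -1.101, -0.0]
ft_force: [-0.4, -0.1, 0.3]
grip_width: 0.998
grip_force: 0.0
```

```bash
python3 w.py .59 -.126 .1 wrist;  python3 w.py .631 .129 .12 top;python3 w.py .447 .017 .085 top
```

```text
cover 9464 ([593.6, -124.7], [105.7, 103.7], -49.1) 0.1216 [[593.1, -125.2], 53.0]
pull 1214 ([593.1, -124.9], [54.6, 15.2], 39.7) 0.1492 [[593.6, -125.5], 27.4]
rim 23 ([609.4, -74.0], [10.4, 1.9], -19.0) 0.0992 [[609.1, -74.9], 5.2]
10.0667 [ 586.7 -115.7  197.3] psi -48.99 tilt 0.01 [-1.  -0.5 -0.1]
rim 210 ([631.4, 128.8], [104.7, 103.7], 40.9) 0.1198 [[631.6, 129.1], 53.5]
10.1167 [ 586.7 -115.8  197.3] psi -49.0 tilt 0.01 [-0.9  0.6  0.1]
cover 753 ([446.2, 18.1], [79.7, 78.1], 86.0) 0.1073 [[446.2, 18.9], 51.1]
pull 103 ([446.6, 18.1], [50.5, 13.0], -5.9) 0.1355 [[446.8, 19.8], 25.3]
rim 96 ([446.8, 17.0], [132.4, 54.7], 9.0) 0.0854 [[446.7, 16.7], 68.9]
10.1667 [ 586.7 -116.   197.3] psi -49.02 tilt 0.01 [ 1.2  0.2 -0.4]
```

>>> move_arm(increments="4.8 -9.8 0 0 0 -0.8 0;0 0 -15 0 0 0 60;0 0 -16 0 0 0 60;0 0 -16 0 0 0 60;0 0 -12 0 0 0 60;0 0 -8 0 0 0 60;0 0 -5 0 0 0 100;0 0 0 0 0 0 255")

```text
time: 10.83
position: [0.5911, -0.126, 0.1243]
tool_rot: [-2.95, -1.078, 0.002]
ft_force: [-1.2, -0.7, 0.9]
grip_width: 0.688
grip_force: 0.0
```

>>> move_arm(increments="0 0 0 0 0 0 255;0 0 0 0 0 0 255;0 0 0 0 0 0 255;0 0 0 0 0 0 255;0 0 0 0 0 0 255;0 0 0 0 0 0 255;0 0 0 0 0 0 255;0 0 0 0 0 0 255")

```text
time: 11.5
position: [0.5916, -0.1258, 0.1254]
tool_rot: [2.95, 1.079, 0.0]
ft_force: [0.5, -0.0, 0.6]
grip_width: 0.179
grip_force: 40.0
```

>>> move_arm(increments="0 0 10 0 0 0 255;0 0 25 0 0 0 255;2 10 25 0 0 0 255;4 25 0 0 0 0 255;5 30 0 0 0 0 255;5 30 0 0 0 0 255;5 30 0 0 0 0 255;5 30 0 0 0 0 255")

```text
time: 12.17
position: [0.6175, 0.0306, 0.1858]
tool_rot: [-2.951, -1.079, -0.0]
ft_force: [-0.1, -0.7, -1.6]
grip_width: 0.179
grip_force: 40.0
```

>>> move_arm(increments="5 30 0 0 0 0 255;5 30 0 0 0 0 255;3.6 20.5 0 0 0 0 255;2 15 0 0 0 0 255;0 5 0 0 0 0 255;0 0 0 0 0 0 255;0 0 0 0 0 0 255;0 0 0 0 0 0 255")

```text
time: 12.83
position: [0.6332, 0.1269, 0.1855]
tool_rot: [2.951, 1.074, -0.001]
ft_force: [-0.9, -0.1, -2.4]
grip_width: 0.18
grip_force: 40.0
```

```bash
python3 w.py .631 .129 .16 wrist w3;  python3 w.py .631 .129 .12 wrist;python3 w.py .575 -.11 .1 top t3
```

```text
cover 10172 ([641.8, 128.4], [100.0, 92.7], 77.6) 0.1816 [[635.1, 126.9], 53.2]
pull 1765 ([635.2, 127.1], [55.0, 15.0], 40.3) 0.2091 [[636.0, 126.1], 27.5]
12.8833 [633.3 127.  185.5] psi -50.02 tilt 0.06 [-0.3  0.2 -1.2]
pull 86 ([654.2, 155.9], [100.3, 36.4], -33.7) 0.1792 [[644.1, 140.8], 50.1]
rim 825 ([662.6, 160.9], [90.6, 25.2], -43.3) 0.1195 [[654.0, 151.7], 45.3]
12.9333 [633.3 127.3 185.5] psi -50.0 tilt 0.04 [-0.6 -0.2 -1.3]
rim 177 ([590.6, -126.2], [81.8, 80.4], -61.9) 0.1003 [[590.1, -126.0], 52.8]
12.9833 [633.3 127.8 185.5] psi -49.97 tilt 0.03 [-0.6 -0.  -1.1]
```

View pics/w3.png

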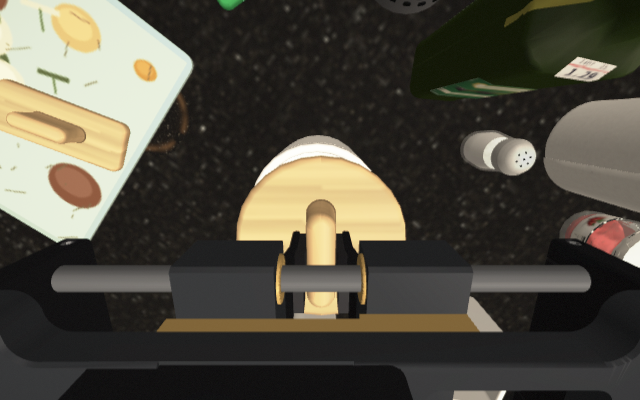

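>>> move_arm(increments="0 0 0 0 0 0 255;0 0 -10 0 0 0 255;0 0 -12 0 0 0 255;0 0 -10 0 0 0 255;0 0 -5 0 0 0 255;0 0 -3 0 0 0 255;0 0 -3 0 0 0 255;0 0 0 0 0 0 255")

```text
time: 13.65
position: [0.6329, 0.1296, 0.1415]
tool_rot: [2.95, 1.079, -0.002]
ft_force: [0.3, 0.6, -1.2]
grip_width: 0.182
grip_force: 40.0
```

>>> move_arm(increments="0 0 -3 0 0 0 255;0 0 -2.5 0 0 0 255;0 0 -2 0 0 0 255;0 0 -1 0 0 0 255;0 0 0 0 0 0 255;0 0 0 0 0 0 255;0 0 0 0 0 0 255;0 0 0 0 0 0 255")

```text
time: 14.32
position: [0.6332, 0.1297, 0.1339]
tool_rot: [2.95, 1.079, 0.0]
ft_force: [-0.4, 0.4, -1.3]
grip_width: 0.18
grip_force: 40.0
```

>>> move_arm(increments="0 0 -0.5 0 0 0 200;0 0 0 0 0 0 150;0 0 0 0 0 0 120;0 0 0 0 0 0 100;0 0 10 0 0 0 60;0 0 20 0 0 0 60;0 0 20 0 0 0 60;0 0 20 0 0 0 60")

```text
time: 14.98
position: [0.6332, 0.1296, 0.2048]
tool_rot: [2.95, 1.079, 0.0]
ft_force: [0.2, 0.4, 0.2]
grip_width: 0.66
grip_force: 0.0
```

>>> move_arm(increments="-22 -13 0 0 0 -5.7 60;-22 -13 0 0 0 -5.7 60;-22 -13 0 0 0 -5.7 60;-22 -13 0 0 0 -5.7 60;-22 -13 0 0 0 -5.7 60;-22 -13 0 0 0 -5.7 60;-22 -13 0 0 0 -5.7 60;-22 -13 0 0 0 -5.7 60")

```text
time: 15.65
position: [0.4563, 0.0249, 0.204]
tool_rot: [-3.137, 0.157, -0.001]
ft_force: [-0.4, 0.1, 0.5]
grip_width: 0.762
grip_force: 0.0
```

>>> move_arm(increments="-5 -3 -10 0 0 0 60;-4.5 -4 -10 0 0 0 60;0 0 0 0 0 0 60;0 0 0 0 0 0 60;0 0 0 0 0 0 60;0 0 0 0 0 0 60;0 0 0 0 0 0 60;0 0 0 0 0 0 60")

```text
time: 16.32
position: [0.4481, 0.0189, 0.1833]
tool_rot: [3.137, -0.148, 0.0]
ft_force: [-0.5, -0.2, 0.9]
grip_width: 0.766
grip_force: 0.0
```

```bash
python3 w.py .447 .018 .085 wrist;  python3 w.py .631 .129 .108 top t4;python3 w.py .59 -.126 .1 top
```

```text
cover 6560 ([447.7, 19.1], [80.7, 80.5], -5.3) 0.1066 [[447.5, 19.0], 52.8]
pull 1190 ([448.4, 19.6], [54.1, 14.5], -5.0) 0.1342 [[448.3, 19.1], 27.1]
rim 1099 ([448.3, 18.3], [134.4, 56.5], 8.8) 0.0844 [[448.6, 17.8], 69.7]
16.3667 [448.   18.8 183.3] psi -95.4 tilt 0.03 [0.5 0.2 0.6]
cover 1073 ([632.2, 127.7], [102.6, 101.9], -64.5) 0.1305 [[632.7, 127.9], 52.4]
pull 92 ([631.6, 127.3], [49.6, 12.3], 41.5) 0.1577 [[629.9, 129.2], 24.8]
16.4167 [447.9  18.8 183.3] psi -95.41 tilt 0.02 [ 0.6  0.1 -0.2]
rim 174 ([590.7, -125.9], [81.3, 80.4], -61.4) 0.0999 [[590.4, -126.4], 53.1]
16.4667 [447.8  18.8 183.3] psi -95.41 tilt 0.02 [-0.4 -0.7 -0.1]
```

View pics/t4.png

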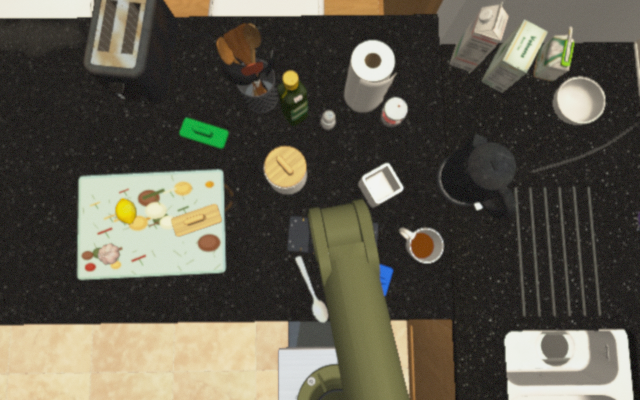

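>>> move_arm(increments="0 0 -15 0 0 0 60;0 0 -16 0 0 0 60;0 0 -16 0 0 0 60;0 0 -12 0 0 0 60;0 0 -8 0 0 0 60;0 0 -5.8 0 0 0 100;0 0 0 0 0 0 100;0 0 0 0 0 0 255")

```text
time: 17.13
position: [0.4479, 0.0187, 0.1107]
tool_rot: [3.138, -0.149, 0.0]
ft_force: [0.7, -0.7, -0.8]
grip_width: 0.617
grip_force: 0.0
```

>>> move_arm(increments="0 0 0 0 0 0 255;0 0 0 0 0 0 255;0 0 0 0 0 0 255;0 0 0 0 0 0 255;0 0 0 0 0 0 255;0 0 0 0 0 0 255;0 0 0 0 0 0 255;0 0 0 0 0 0 255")

```text
time: 17.8
position: [0.4477, 0.0188, 0.1106]
tool_rot: [-3.138, 0.148, -0.0]
ft_force: [0.7, 0.7, 1.7]
grip_width: 0.182
grip_force: 40.0
```

>>> move_arm(increments="0 0 10 0 0 0 255;0 0 20 0 0 0 255;5 -5 20 0 0 2 255;15 -15 0 0 0 4.5 255;20 -20 0 0 0 5 255;20 -20 0 0 0 5 255;20 -20 0 0 0 5 255;20 -20 0 0 0 5 255")

```text
time: 18.47
position: [0.5485, -0.082, 0.161]
tool_rot: [-3.087, -0.583, -0.0]
ft_force: [-0.1, 0.4, -1.1]
grip_width: 0.183
grip_force: 40.0
```

>>> move_arm(increments="20 -20 0 0 0 4 255;15 -15 0 0 0 3.3 255;9.1 -9.2 0 0 0 0 255;0 0 0 0 0 0 255;0 0 0 0 0 0 255;0 0 0 0 0 0 255;0 0 0 0 0 0 255;0 0 0 0 0 0 255")

```text
time: 19.13
position: [0.5914, -0.1243, 0.1606]
tool_rot: [-3.044, -0.772, -0.0]
ft_force: [-0.3, 0.4, -1.0]
grip_width: 0.182
grip_force: 40.0
```

```bash
python3 w.py .591 -.126 .136 wrist w5; python3 w.py .447 .018 .085 top
```

```text
cover 6578 ([591.6, -125.4], [81.1, 80.7], 28.0) 0.1565 [[597.6, -122.2], 48.3]
pull 1724 ([591.5, -125.4], [55.1, 15.1], 28.8) 0.184 [[591.1, -124.6], 27.6]
19.1833 [ 591.5 -124.4  160.7] psi -61.55 tilt 0.05 [-0.4 -0.4 -0.9]
rim 212 ([446.9, 17.0], [132.4, 55.0], 8.9) 0.0854 [[446.6, 16.7], 68.9]
19.2333 [ 591.6 -124.6  160.7] psi -61.56 tilt 0.04 [-0.2  0.6 -1.5]
```

View pics/w5.png

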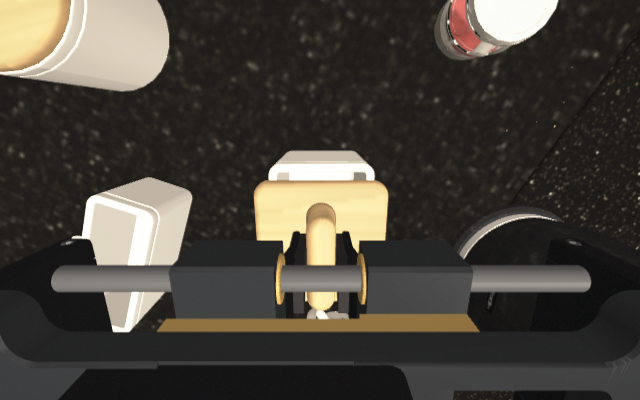

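>>> move_arm(increments="0 -0.3 0 0 0 0 255;0 0 -10 0 0 0 255;0 0 -12 0 0 0 255;0 0 -8 0 0 0 255;0 0 -4 0 0 0 255;0 0 -3 0 0 0 255;0 0 -3 0 0 0 255;0 0 0 0 0 0 255")

```text
time: 19.9
position: [0.5915, -0.1259, 0.1198]
tool_rot: [3.046, 0.77, -0.002]
ft_force: [0.3, -0.2, -2.0]
grip_width: 0.18
grip_force: 40.0
```

Plug is in the mouth with no contact; finish and release.

>>> move_arm(increments="0 0 -3 0 0 0 255;0 0 -2 0 0 0 255;0 0 -1 0 0 0 255;0 0 -0.5 0 0 0 255;0 0 0 0 0 0 255;0 0 0 0 0 0 255;0 0 0 0 0 0 255;0 0 0 0 0 0 255")

```text
time: 20.57
position: [0.5919, -0.1258, 0.1141]
tool_rot: [3.046, 0.77, 0.0]
ft_force: [0.1, -0.4, -1.2]
grip_width: 0.177
grip_force: 40.0
```

>>> move_arm(increments="0 0 -0.3 0 0 0 200;0 0 0 0 0 0 150;0 0 0 0 0 0 120;0 0 0 0 0 0 100;0 0 15 0 0 0 60;0 0 25 0 0 0 60;0 0 30 0 0 0 60;0 10 20 0 0 5 60")

```text
time: 21.23
position: [0.592, -0.1187, 0.2063]
tool_rot: [3.008, 0.897, 0.003]
ft_force: [0.6, -0.7, -0.4]
grip_width: 0.66
grip_force: 0.0
```

>>> move_arm(increments="-6 33 0 0 0 5 60;-6 33 0 0 0 5 60;-6 33 0 0 0 5 60;-6 33 0 0 0 5 60;-6 33 0 0 0 5 60;-6 33 0 0 0 5 60;-6 33 0 0 0 5 60;-6 33 0 0 0 5 60")

```text
time: 21.9
position: [0.5433, 0.1497, 0.204]
tool_rot: [2.515, 1.882, 0.001]
ft_force: [0.8, -0.0, 0.2]
grip_width: 0.766
grip_force: 0.0
```

>>> move_arm(increments="-6 33 -10 0 0 5 60;-6 33 -10 0 0 5 60;-6 33 -10 0 0 5 60;-6 33 -10 0 0 5 60;-6 33 -10 0 0 5 60;-6 33 -10 0 0 5 60;-2 15 -10 0 0 4 60;0 0 0 0 0 0 60")

```text
time: 22.57
position: [0.502, 0.3662, 0.1309]
tool_rot: [-1.846, -2.538, 0.004]
ft_force: [-0.5, 0.5, -0.6]
grip_width: 0.763
grip_force: 0.0
```

```bash
python3 w.py .505 .38 .009 wrist; python3 w.py .59 -.126 .088 top t6;python3 w.py .447 .018 .085 top
```

```text
cover 6636 ([506.6, 383.2], [132.0, 54.9], -71.9) 0.0304 [[507.0, 383.3], 68.6]
pull 1052 ([506.2, 383.5], [54.8, 15.1], -72.0) 0.058 [[506.7, 383.7], 27.4]
rim 15308 ([505.1, 394.5], [198.4, 169.6], 2.1) 0.0089 [[505.4, 379.9], 99.6]
22.6167 [503.9 363.1 132. ] psi 17.6 tilt 0.15 [ 0.2 -1.1 -0.6]
cover 685 ([589.6, -128.6], [79.1, 78.3], -61.5) 0.1106 [[588.9, -127.7], 51.6]
pull 110 ([589.3, -127.2], [51.1, 13.9], 29.3) 0.1384 [[589.3, -127.2], 25.7]
22.6667 [505.4 361.1 133.1] psi 17.38 tilt 0.09 [ 0.6 -0.9  0.6]
rim 202 ([446.8, 17.0], [132.5, 54.9], 8.7) 0.0853 [[446.8, 16.8], 68.9]
22.7167 [506.5 359.9 133.8] psi 17.25 tilt 0.07 [ 0.5 -0.4  0.2]
```

>>> move_arm(increments="0 11 0 0 0 0.5 60;0 11 0 0 0 0.5 60;0 0 0 0 0 0 60;0 0 0 0 0 0 60;0 0 0 0 0 0 60;0 0 0 0 0 0 60;0 0 0 0 0 0 60;0 0 0 0 0 0 60")

```text
time: 23.38
position: [0.5059, 0.3827, 0.1336]
tool_rot: [1.839, 2.547, -0.0]
ft_force: [0.6, 0.3, 0.2]
grip_width: 0.765
grip_force: 0.0
```

```bash
python3 w.py .505 .38 .009 wrist
```

```text
cover 6198 ([506.4, 383.7], [131.1, 54.7], -71.8) 0.0304 [[506.3, 383.7], 68.5]
pull 974 ([506.3, 383.9], [55.0, 14.6], -72.1) 0.0579 [[506.0, 383.8], 27.5]
rim 14076 ([504.8, 394.5], [198.9, 169.0], 2.6) 0.0089 [[505.3, 379.9], 99.6]
23.4333 [505.8 382.8 133.6] psi 18.35 tilt 0.01 [-0.2 -0.2 -0.5]
```

>>> move_arm(increments="0.3 -1 -20 0 0 0 60;0 0 -25 0 0 0 60;0 0 -25 0 0 0 60;0 0 -15 0 0 0 60;0 0 -9 0 0 0 60;0 0 -5 0 0 0 100;0 0 0 0 0 0 100;0 0 0 0 0 0 255")

```text
time: 24.1
position: [0.5066, 0.3825, 0.0355]
tool_rot: [1.838, 2.547, 0.002]
ft_force: [-0.2, 0.9, -0.1]
grip_width: 0.618
grip_force: 0.0
```

>>> move_arm(increments="0 0 0 0 0 0 255;0 0 0 0 0 0 255;0 0 0 0 0 0 255;0 0 0 0 0 0 255;0 0 0 0 0 0 255;0 0 0 0 0 0 255;0 0 0 0 0 0 255;0 0 0 0 0 0 255")

```text
time: 24.77
position: [0.5062, 0.3823, 0.0348]
tool_rot: [1.838, 2.548, 0.001]
ft_force: [-0.7, 0.3, 1.4]
grip_width: 0.182
grip_force: 40.0
```

>>> move_arm(increments="0 0 10 0 0 0 255;0 0 25 0 0 0 255;0 0 30 0 0 0 255;0 -10 30 0 0 0 255;-4 -25 25 0 0 5.5 255;-4 -25 0 0 0 5.5 255;-4 -25 0 0 0 5.5 255;-4 -25 0 0 0 5.5 255")

```text
time: 25.43
position: [0.4898, 0.271, 0.1556]
tool_rot: [1.311, 2.854, 0.001]
ft_force: [-0.2, -0.3, -2.3]
grip_width: 0.179
grip_force: 40.0
```

>>> move_arm(increments="-4 -25 0 0 0 5.5 255;-4 -25 0 0 0 5.5 255;-4 -25 0 0 0 5.5 255;-4 -25 0 0 0 5.5 255;-4 -25 0 0 0 5.5 255;-4 -25 0 0 0 5.5 255;-4 -25 0 0 0 5.5 255;-4 -25 0 0 0 5.5 255")

```text
time: 26.1
position: [0.4575, 0.0708, 0.155]
tool_rot: [-0.147, -3.138, -0.001]
ft_force: [-0.7, 0.2, -1.5]
grip_width: 0.179
grip_force: 40.0
```

>>> move_arm(increments="-4 -25 0 0 0 5.5 255;-3 -15 0 0 0 5 255;-3 -14.4 0 0 0 4 255;0 0 0 0 0 0 255;0 0 0 0 0 0 255;0 0 0 0 0 0 255;0 0 0 0 0 0 255;0 0 0 0 0 0 255")

```text
time: 26.77
position: [0.4481, 0.0187, 0.1546]
tool_rot: [0.245, -3.132, -0.0]
ft_force: [-0.5, -0.1, -2.3]
grip_width: 0.182
grip_force: 40.0
```

```bash
python3 w.py .447 .018 .13 wrist; python3 w.py .447 .018 .085 wrist w7
```

```text
cover 9048 ([441.8, 17.4], [122.9, 55.2], 8.9) 0.1503 [[441.4, 17.4], 64.0]
pull 1741 ([446.1, 17.8], [55.1, 15.1], 8.6) 0.1778 [[446.2, 17.3], 27.6]
26.8167 [448.1  18.6 154.6] psi 98.94 tilt 0.01 [ 0.   0.5 -1.2]
rim 109 ([382.0, 8.9], [44.5, 0.8], -81.1) 0.0844 [[382.4, 9.0], 22.3]
26.8667 [448.1  18.4 154.6] psi 98.92 tilt 0.01 [ 0.1  0.  -1.4]
```

View pics/w7.png

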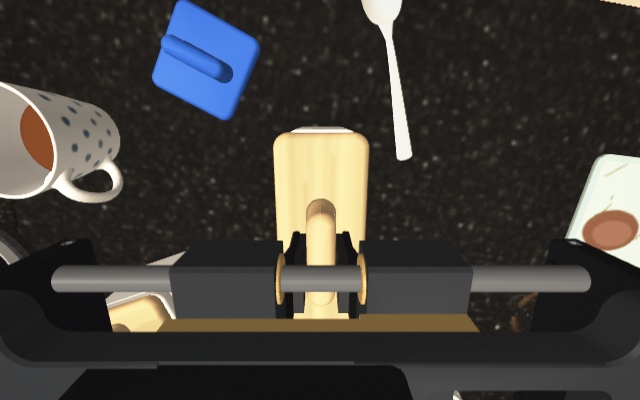

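>>> move_arm(increments="1 -0.2 0 0 0 0 255;0 0 -10 0 0 0 255;0 0 -12 0 0 0 255;0 0 -10 0 0 0 255;0 0 -6 0 0 0 255;0 0 -5 0 0 0 255;0 0 -3 0 0 0 255;0 0 0 0 0 0 255")

```text
time: 27.53
position: [0.4487, 0.0175, 0.108]
tool_rot: [0.243, -3.131, 0.0]
ft_force: [0.1, 0.3, -1.8]
grip_width: 0.179
grip_force: 40.0
```

>>> move_arm(increments="0 0 -3 0 0 0 255;0 0 -2.5 0 0 0 255;0 0 -2 0 0 0 255;0 0 -1 0 0 0 255;0 0 -0.5 0 0 0 255;0 0 0 0 0 0 255;0 0 0 0 0 0 255;0 0 0 0 0 0 255")

```text
time: 28.2
position: [0.4492, 0.0176, 0.0998]
tool_rot: [-0.243, 3.132, 0.0]
ft_force: [0.6, -0.3, -1.5]
grip_width: 0.178
grip_force: 40.0
```

>>> move_arm(increments="0 0 -0.7 0 0 0 200;0 0 0 0 0 0 150;0 0 0 0 0 0 120;0 0 0 0 0 0 100;0 0 15 0 0 0 60;0 0 25 0 0 0 60;0 0 30 0 0 0 60;0 0 30 0 0 0 60")

```text
time: 28.87
position: [0.4485, 0.0174, 0.1999]
tool_rot: [0.243, -3.131, 0.0]
ft_force: [1.0, 0.5, 0.4]
grip_width: 0.663
grip_force: 0.0
```

>>> move_arm(increments="5 30 0 0 0 -4 60;5 35 0 0 0 -4 60;5 35 0 0 0 -4 60;5 35 0 0 0 -4 60;5 35 0 0 0 -4 60;5 35 0 0 0 -4 60;5 35 0 0 0 -4 60;5 35 0 0 0 -4 60")

```text
time: 29.53
position: [0.4891, 0.2944, 0.1989]
tool_rot: [0.635, 3.077, 0.001]
ft_force: [0.5, -0.9, 0.5]
grip_width: 0.761
grip_force: 0.0
```

>>> move_arm(increments="0 20 0 0 0 0 60;0 10 0 0 0 0 60;0 0 0 0 0 0 60;0 0 0 0 0 0 60;0 0 0 0 0 0 60;0 0 0 0 0 0 60;0 0 0 0 0 0 60;0 0 0 0 0 0 60")

```text
time: 30.2
position: [0.4894, 0.3215, 0.1993]
tool_rot: [0.632, 3.077, 0.001]
ft_force: [0.4, 0.9, 0.1]
grip_width: 0.762
grip_force: 0.0
```

```bash
python3 w.py .447 .018 .073 top t8; python3 w.py .59 -.126 .088 top; python3 w.py .632 .129 .108 top
```

```text
cover 846 ([446.7, 14.8], [130.9, 52.8], 8.8) 0.0954 [[446.5, 15.7], 67.8]
pull 99 ([446.9, 15.1], [51.3, 12.7], 8.5) 0.1235 [[446.8, 15.7], 25.6]
30.25 [489.3 321.8 199.2] psi 66.81 tilt 0.03 [-1.4  0.3  0.3]
cover 684 ([589.2, -128.2], [78.7, 77.8], -61.4) 0.1104 [[589.0, -128.7], 52.1]
pull 106 ([589.2, -127.3], [50.7, 14.5], 26.8) 0.1382 [[589.1, -127.2], 25.4]
30.3 [489.2 322.  199.2] psi 66.83 tilt 0.03 [-0.9  0.8 -0.4]
cover 1075 ([632.0, 127.7], [103.2, 101.2], 72.2) 0.1305 [[632.6, 127.8], 52.4]
pull 96 ([631.8, 127.7], [49.8, 12.2], 42.3) 0.1583 [[632.5, 127.0], 25.0]
30.35 [489.2 322.2 199.1] psi 66.85 tilt 0.02 [ 0.  -0.4  0.8]
```

View pics/t8.png

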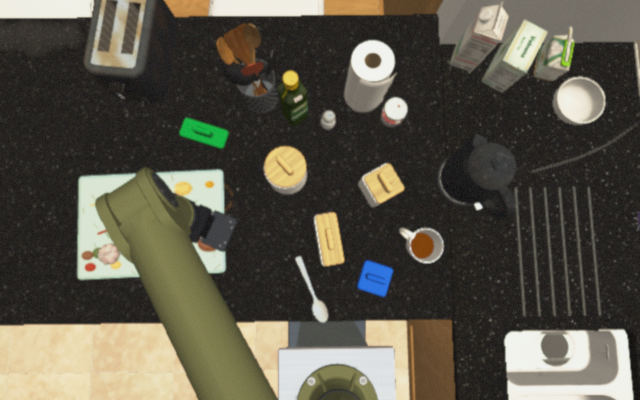

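All three lids are seated: the round one at pixel (286,170), the square one at (382,185) and the oblong one at (329,240). Their covers are about 10 mm above the rims and the robot is clear of them.

```bash
python3 -c "
from bench import ctrl
print(ctrl.close_job())"
```

```text
the job is handed in; nothing more can be done
None
```

The job is handed in: all three lids are seated on their own jars, the last overhead picture shows the mug and salt shaker where they were, and the arm is clear (about 30 s used); no verdict came back.

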